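Switch the flow rig to its fifth outlet and start the pump

ROBOT

A 6-joint arm with a two-finger parallel gripper is mounted at the origin on the work surface. World frame = base frame: x ahead of the robot, y to its left, z up, the work surface at z = 0. Lengths are in m, angles in rad, forces in N, time in s.
With the tool pointing down it reaches from about 0.425 to 0.95 m from the base axis. Payload 3.5 kg.
Tool frame: the origin (TCP) lies on the centre line of the jaws, within the pads' length; the fingertips stand 14 mm ahead of it and the grasp point (between the pads) lies 5 mm behind it (tips_ahead is the distance from the TCP to the fingertips, in m); y points along the fingers, z is the direction in which the jaws open and shut, and the axes are right-handed (so a half turn about y gives the same grasp; the last joint's range is limited). The gripper opens to 85 mm and grips with 20 to 120 N. Pads are 22 mm wide; open, the fingers measure 114 mm over their backs; the gripper's body (76 mm by 85 mm) begins 54 mm behind the grasp point. The pads swing forward as they close: fully open they stand 13 mm farther back than shut.
Start: joints at [1.14, 0.286, 1.577, -0, 1.279, -0.15], TCP at [0.187, 0.649, 0.245] pointing down, gripper open.
Joint ranges: [-2.77, 2.77], [-0.9, 2.22], [0.21, 2.48], [-1.53, 4.67], [0.24, 2.81], [-2.84, 2.84]. Speed limits (rad/s): [2.79, 2.79, 3.14, 3.14, 3.14, 3.14].

INTERFACE

Orientations are given as a unit quaternion [x, y, z, w].
In Python, from plant import get_state, read_camera, sign_off, tips_ahead gives the robot as it stands.
- The arm moves only by the tool send_rows, never from a script. Its argument "plan" is a list of rows, each a list of 2 entries, a list of its own where there are three numbers: the shift along the tool's x, y, z in units of 12 cm (1.0 is 12 cm), then the turn, a rotation vector about the tool's x, y, z in units of 360 degrees (1.0 is 360 degrees). In form: [[[tx, ty, tz], [rx, ry, rz]], ...]. A call has 1 to 12 rows; each row shifts and turns the commanded pose from where the row before left it, along the tool's axes as they then stand; what a row does not reach is not made up. A row lasts 1/10 s, in which the tool goes at most 50 mm and 8.59 degrees, less where a joint would pass 70% of its speed; a pose out of reach is approached as far as the arm can. A call with a number of a shift or a turn outside -1 to 1 is refused whole. A call with a gripper value outside its range is refused whole. "gripper" is the closure, from 0 (fully open) to 1 (shut), set as the call begins (left out, the last holds). The fingers move at their own pace and stop on an object; "grip_force" is the grip in N (left out, the last holds). Time passes only in rows, so rows that do not move let the fingers close. It gives the time, the measured TCP pose, the force and the opening at its end, in the units of the state.
- get_state(): the state, without advancing time (a new reading comes with each control period).
- read_camera(name): name is "side" or "top" or "wrist"; returns a dict with "img" (384x512x3 uint8, blue, green, red), "fx", "fy", "cx", "cy" (pixels), "D" ([k1, k2, p1, p2, k3] as OpenCV has them; the pictures are not rectified), "world_from_camera" (4x4, takes a point from camera to world coordinates); the wrist camera has in their place "mount" (4x4, takes a point from camera to tool coordinates, whose origin is the TCP and whose axes are the tool frame's). Camera axes: x right, y down, z forward; pixel columns grow to the right and rows downward; lengths in m; the calibration is good to about 2 mm. A picture is of the moment at which its call begins: read the wrist's pose just before it. There is no depth.
- sign_off(): hands the job in, once; it reports no verdict.
The state is a dict: "time": time; "qpos": joint angles; "dq": joint speeds; "joint_efforts": joint torques, N m; "eef_pos": TCP position; "tcp_rot": TCP orientation; "contact_force": force on the tool from outside, world axes, zero at the start; "wrist_torque": the same for the moment, N m; "opening": opening from 0.0 (shut) to 1.0 (fully open).
Only numpy, scipy, OpenCV 4.12 (cv2) and the standard library are available. Lean on these libraries where they do the work, as an engineer would, in place of code of your own. Each camera call takes 0.05 s, during which the arm holds its last target. There are 200 camera calls.

TASK

Send the syringe pump's feed to the fifth outlet: with a fingertip, push the lever of the six-way selector valve round clockwise (seen from above), click by click, until it points at the fifth of the six small outlet fittings, counted clockwise from the big inlet fitting, and do not run past it; only then press the pump's larger key, which starts it, fully down and let it come up again. Only push with the fingers: do not pinch the lever or pick anything up, leave the smaller (stop) key alone, and leave the glassware and tools where they are.

Things in the scene. Friction and masses are not known exactly. Their poses are not given: they have to be found in the camera images.
- valve: Fixed six-way selector valve, axis upright: round aluminium foot of radius 78 mm, stainless body of radius 34 mm on it with seven fittings standing out all round, black pointer lever on top. Origin on the axis at the underside of the foot, on the table; z up, x towards the big inlet fitting. Below the lever nothing is higher than 72 mm, and the fittings and tubes not higher than 65 mm.
- inlet (a point): Outer end of the inlet: the one big fitting, twice as thick as the others, with a thick tube. 57 mm out from the axis along the valve's +x, 50 mm above the table.
- outlet_1 (a point): Outer end of the first small outlet fitting (51 mm from the axis, 50 mm above the table): the next fitting clockwise, seen from above, after the inlet, 67.5 deg on. Outlets 2 to 6 follow clockwise every 45 deg, all alike with thin tubes; from the valve's +x, anticlockwise positive, the six lie at -67.5, -112.5, -157.5, 157.5, 112.5 (the fifth) and 67.5 deg.
- disc (a point): Centre, on the valve's axis, of the top of the grey disc of radius 30 mm under the lever, 72 mm above the table. White ticks on it mark the six outlet directions.
- selector (a joint): Angle of the lever, rad, growing clockwise seen from above: 0 at outlet 1 and 0.785 more at each next one (3.142 at outlet 5, 3.927 at 6); end stops just beyond outlets 1 and 6. A spring detent holds each position: pushing out takes about 0.16 N m (4 N at 42 mm from the axis); 0.39 rad on, half way, it snaps ahead of the finger to the next position and stays. Starts at outlet 1, 2 or 3.
- lever_tip (a point): Middle of the lever's top face at its outer end, 56 mm from the valve's axis, 100 mm above the table; x points outward along the lever, z up. The lever is a black straight bar 12 mm wide, 18 mm tall (82 to 100 mm above the table), from 14 mm behind the axis to this end, on a hub of radius 14 mm; a white line on top marks the pointing end. 10 mm are free under it.
- pump: Fixed syringe pump, 230 mm long (y), 126 mm deep (x), 100 mm tall: white housing at the back (+x) with a display and two keys on its top face, a lower bed in front (-x) with a glass syringe, pusher block and guide rods along y. Origin on the table under the middle; z up.
- start_key_top (a point): Centre of the top of the start key: the larger of the two round grey keys, radius 13 mm, next to the display. Its top is 118 mm above the table when up, 6 mm above a ring of radius 21 mm round it. Lies at (30, -20) mm from the pump's origin, in the pump's axes.
- start_key (a joint): Travel of the start key in m, 0 up, 0.006 fully down (flush with its ring). Spring: starts to move at about 1.5 N, fully down at 5 N, comes up by itself.
- stop_key_top (a point): Centre of the top of the stop key, the smaller round grey key, radius 8 mm, on the housing's end, 62 mm from the start key; its top too is 118 mm above the table. Leave it alone.
- stop_key (a joint): Travel of the stop key in m, 0 up, 0.006 fully down.
- beaker: Loose empty glass beaker, radius 32 mm, 85 mm tall, standing between valve and pump. Origin under its middle.
- vial_a: Loose amber vial with a white cap, radius 14 mm, 58 mm tall, behind the beaker. Origin under its middle.
- vial_b: Loose clear vial with a black cap, radius 14 mm, 58 mm tall, behind the amber one. Origin under its middle.
- spanner: Loose steel spanner, 150 mm long, lying flat on the robot's side of the work. Origin under its middle.
- union: Loose steel tube union, 38 mm long, 18 mm thick, lying on the robot's side of the work. Origin under its middle.
- flask: Loose stoppered volumetric flask, belly radius 41 mm, 200 mm tall, beyond the work. Origin under its middle.
- cylinder_glass: Loose clear measuring cylinder, foot radius 33 mm, 190 mm tall, beyond the work. Origin under its middle.
- reagent: Loose glass bottle with a cap, radius 35 mm, 130 mm tall, beyond the work. Origin under its middle.

How it is judged:
By the outcome, as a careful person would: the job done as asked, in the order asked, and still so for the second after the job is handed in, with the robot touching nothing.
It also fails if it takes over 64 s, if anything falls off the work surface, if the arm or the gripper's body presses on something with over 40 N, if the wrist force passes 120 N, or if a joint passes its speed limit or range.

## Working session

There is one attempt and no reset: what is moved stays moved. The work goes in short steps, Python scripts to look and compute and a tool call to move; the robot and the scene stay as the last step left them, time stands still between calls to the robot, and variables do not carry over. Pictures are saved under pics/ and viewed, about 8 in all and at most 12, crops included, and the job is handed in when it is done.

Besides the shell and the picture viewer there is one more tool, called as name(argument=value, ...), one argument or row to a line, values as JSON. send_rows: Moves the arm, as the interface text tells. Its arguments: {"type":"object","properties":{"plan":{"type":"array"},"gripper":{"type":"number"},"grip_force":{"type":"number"}},"required":["plan"]}

```bash
mkdir -p pics
python3 - <<'E'
from plant import *
import cv2
s=get_state(); print({k:s[k] for k in('time','eef_pos','tcp_rot','contact_force','opening')}, tips_ahead)
for n in('top','side'):
    c=read_camera(n); cv2.imwrite(f'pics/{n}0.png',c['img']); print(n,c['fx'],c['fy'],c['cx'],c['cy'],c['D'],c['world_from_camera'])
E
```

```text
{'time': 0.0, 'eef_pos': array([0.1867442 , 0.64800151, 0.24393626]), 'tcp_rot': array([ 0.7009547 , -0.09918544,  0.09870665, -0.69934381]), 'contact_force': array([-0.41306481, -0.61078852, -0.21166859]), 'opening': 0.9961260350377776} 0.014
top 457.5324925062072 457.5324925062072 256.1497566896498 193.80990289301423 [0.00108238 0.         0.         0.         0.        ] [[ 0.01434368 -0.99741288  0.07044007  0.48449451]
 [-0.99987423 -0.01383097  0.00776105 -0.00969251]
 [-0.00676672 -0.07054253 -0.99748582  1.0985507 ]
 [ 0.          0.          0.          1.        ]]
side 382.9064505743158 382.9064505743158 259.48321949598653 191.6568740622047 [0.02787236 0.         0.         0.         0.        ] [[ 0.7221807  -0.45590596  0.52019688  0.11896141]
 [-0.69167295 -0.46879479  0.54938146 -0.48491145]
 [-0.0066007  -0.75655879 -0.65389237  0.67661477]
 [ 0.          0.          0.          1.        ]]
```

View pics/top0.png

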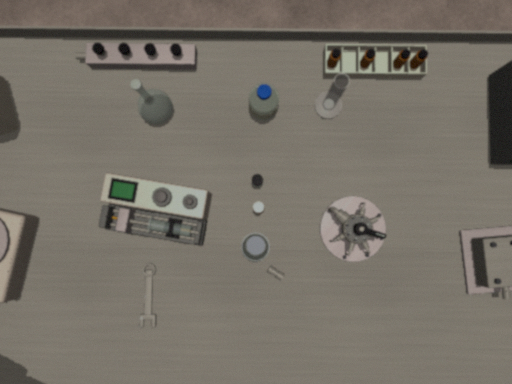

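View pics/side0.png

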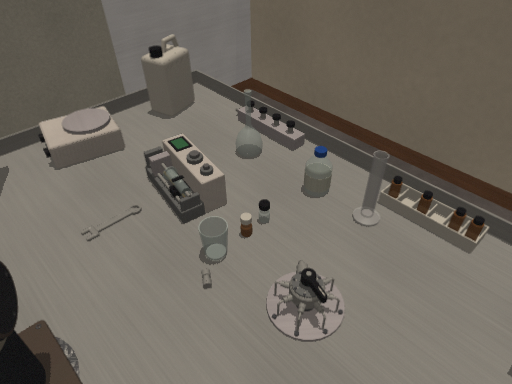

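The top view shows the valve at about (353,229), the lever pointing right/down in the image to (385,236), the pump at (155,208) with the start key at (162,197), and the beaker at (256,247). I'll enlarge the valve and the pump.

Run:
```python
import cv2,numpy as np
t=cv2.imread('pics/top0.png');s=cv2.imread('pics/side0.png')
a=cv2.resize(t[189:269,313:393],(400,400),interpolation=cv2.INTER_CUBIC)
b=cv2.resize(s[255:335,265:345],(400,400),interpolation=cv2.INTER_CUBIC)
c=cv2.resize(t[168:208,95:175+0],(400,200),interpolation=cv2.INTER_CUBIC)
d=cv2.resize(t[168:248,95:215],(300,200),interpolation=cv2.INTER_CUBIC)
im=np.vstack([np.hstack([a,b]),np.hstack([c,cv2.resize(d,(400,200))])])
im=cv2.convertScaleAbs(im,alpha=1.4)
cv2.imwrite('pics/z1.png',im)
```

```text
(no output)
```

View pics/z1.png

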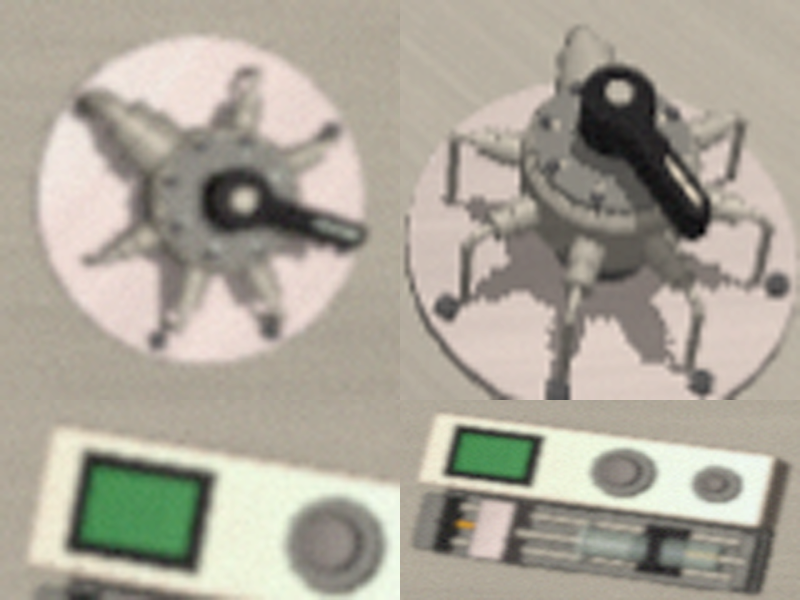

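The lever is at outlet 3 (the inlet is upper left, with outlets 1 and 2 at the top and upper right), so it needs two clicks clockwise. Next I'll turn these pixels into world positions.

```bash
cat > h.py <<'E'
from plant import *
import cv2,numpy as np
from scipy.spatial.transform import Rotation as R
def pix2w(c,uv,z,T=None):
    K=np.array([[c['fx'],0,c['cx']],[0,c['fy'],c['cy']],[0,0,1]])
    T=np.array(c['world_from_camera'] if T is None else T)
    p=cv2.undistortPoints(np.array([[uv]],float),K,np.array(c['D']))[0,0]
    d=T[:3,:3]@[p[0],p[1],1]; return T[:3,3]+d*(z-T[2,3])/d[2]
def wristT(c):
    s=get_state(); M=np.eye(4); M[:3,:3]=R.from_quat(s['tcp_rot']).as_matrix(); M[:3,3]=s['eef_pos']
    return M@np.array(c['mount'])
E
python3 - <<'E'
from h import *
t=read_camera('top');s=read_camera('side')
A=lambda x,y:(313+x/5-.4,189+y/5-.4); B=lambda x,y:(265+x/5-.4,255+y/5-.4)
P=lambda x,y:(95+x*.3-.4,168+(y)*.4-.4)
for n,uv,z in [('foot',A(201,199),.008),('hub',A(243,200),.1),('inlet',A(95,103),.05),('o1',A(247,78),.05),('o4',A(270,322),.05),('tip',A(363,237),.1),
 ('start',P(623-400,472-400),.118),('stop',P(718-400,483-400),.118)]:
    print(n,pix2w(t,uv,z).round(4))
print('hub side',pix2w(s,B(620,92)if 0 else B(220,92),.1),'tip side',pix2w(s,B(290,228),.1))
for n,uv in [('beaker rim',(256,241)),('beaker base',(255,252))]: print(n,pix2w(t,uv,.085 if 'rim' in n else 0))
st=get_state();print(R.from_quat(st['tcp_rot']).as_matrix().round(3))
w=read_camera('wrist');print(w['mount'],w['fx'])
E
```

```text
foot [ 0.4824 -0.2318  0.008 ]
hub [ 0.4824 -0.2312  0.1   ]
inlet [ 0.5256 -0.1748  0.05  ]
o1 [ 0.5381 -0.2443  0.05  ]
o4 [ 0.4272 -0.2545  0.05  ]
tip [ 0.4671 -0.2832  0.1   ]
start [0.5453 0.2014 0.118 ]
stop [0.5367 0.1398 0.118 ]
hub side [ 0.48394354 -0.22928403  0.1       ] tip side [ 0.45746397 -0.28367295  0.1       ]
beaker rim [ 0.45177367 -0.00297242  0.085     ]
beaker base [ 4.22881269e-01 -3.98629807e-04  0.00000000e+00]
[[ 0.961 -0.001  0.277]
 [-0.277 -0.001  0.961]
 [-0.    -1.    -0.002]]
[[ 9.44829644e-04  9.63046503e-01  2.69333510e-01 -6.79601085e-02]
 [-6.48899610e-04 -2.69332983e-01  9.63046896e-01 -1.27763566e-01]
 [ 9.99999343e-01 -1.08468567e-03  3.70446714e-04  1.46449017e-04]
 [ 0.00000000e+00  0.00000000e+00  0.00000000e+00  1.00000000e+00]] 285.5839943930744
```

Measured:
- Valve axis at (0.4825, -0.231), yaw about 52°.
- Start key at (0.545, 0.201). The key spacing comes out at 62 mm, which matches the description.

I'll close the gripper and travel high.

send_rows(
  plan=[
    [[0.295,0,-0.239],[0,0,0]],
    [[0.295,0,-0.239],[0,0,0]],
    [[0.295,0,-0.239],[0,0,0]],
    [[0.295,0,-0.239],[0,0,0]],
    [[0.295,0,-0.239],[0,0,0]],
    [[0.295,0,-0.239],[0,0,0]],
    [[0.295,0,-0.239],[0,0,0]],
    [[0.295,0,-0.239],[0,0,0]],
    [[0.295,0,-0.239],[0,0,0]],
    [[0.295,0,-0.239],[0,0,0]],
    [[0.295,0,-0.239],[0,0,0]],
    [[0.295,0,-0.239],[0,0,0]],
  ],
  gripper=1,
  grip_force=20,
)

```text
time: 1.45
eef_pos: [0.5005, 0.1985, 0.2455]
tcp_rot: [-0.7, 0.099, -0.099, 0.7]
contact_force: [1.2, -0.1, -0.1]
opening: -0.005
```

send_rows(
  plan=[
    [[0.099,0,-0.35],[0,0,0]],
    [[0.099,0,-0.35],[0,0,0]],
    [[0.099,0,-0.35],[0,0,0]],
    [[0.099,0,-0.35],[0,0,0]],
    [[0.099,0,-0.35],[0,0,0]],
    [[0.099,0,-0.35],[0,0,0]],
    [[0.099,0,-0.35],[0,0,0]],
    [[0.099,0,-0.35],[0,0,0]],
    [[0.099,0,-0.35],[0,0,0]],
    [[0.099,0,-0.35],[0,0,0]],
    [[0.099,0,-0.35],[0,0,0]],
    [[0,0,0],[0,0,0]],
  ],
)

```text
time: 2.65
eef_pos: [0.4968, -0.2846, 0.2453]
tcp_rot: [0.701, -0.101, 0.101, -0.699]
contact_force: [0.4, 0.5, 0.4]
opening: -0.002
```

Run:
```python
from h import *
s=get_state(); print(s['qpos'].round(2),s['eef_pos'],s['contact_force'],tips_ahead)
c=read_camera('wrist');T=wristT(c);im=c['img'].copy()
K=np.array([[c['fx'],0,c['cx']],[0,c['fy'],c['cy']],[0,0,1]])
Ti=np.linalg.inv(T)
def pr(p): 
    p=Ti@np.r_[p,1]; return cv2.projectPoints(p[None,:3],np.zeros(3),np.zeros(3),K,np.array(c['D']))[0][0,0]
ax=np.array([.4825,-.2312])
for th,r,z in[(0,0,.1),(-106,.056,.1),(-151,.056,.1),(164,.056,.1)]:
    a=np.radians(th);u=pr(np.r_[ax+r*np.array([np.cos(a),np.sin(a)]),z]);print(th,u)
    cv2.circle(im,tuple(int(round(x)) for x in u),3,(0,0,255),1)
M=np.eye(4);M[:3,:3]=R.from_quat(s['tcp_rot']).as_matrix();M[:3,3]=s['eef_pos']
for q in[(.011,.014,.0145),(-.011,.014,.0145),(.011,.014,-.0145),(-.011,.014,-.0145)]:
    u=pr((M@np.r_[q,1])[:3]);cv2.circle(im,tuple(int(round(x)) for x in u),3,(0,255,0),1)
cv2.imwrite('pics/w1.png',cv2.resize(im,(768,576)))
```

```text
[-0.7   0.06  1.83 -0.    1.25 -1.98] [ 0.49676035 -0.28456753  0.24527271] [0.36587144 0.50242495 0.40100248] 0.014
0 [301.23140237 151.68073826]
-106 [242.77101131 152.06043454]
-151 [259.82320187 109.06100853]
164 [303.52964791  89.98194372]
```

View pics/w1.png

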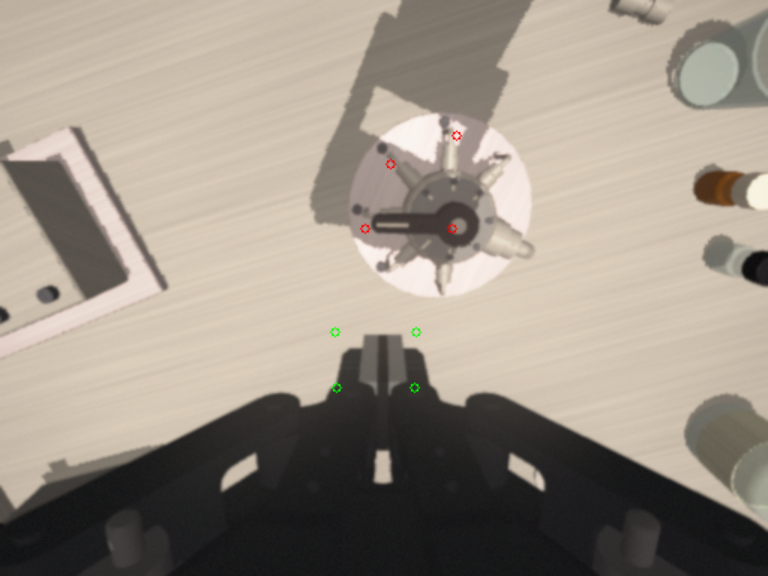

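The wrist view confirms the lever at outlet 3, lying along the tool's z axis from hub (458,225) to tip (372,222). The shut fingertips are at (382,335). I'll lower on its anticlockwise side.

send_rows(
  plan=[
    [[0,0.2,0],[0,0,0]],
    [[0,0.2,0],[0,0,0]],
    [[0,0.2,0],[0,0,0]],
    [[0,0.2,0.02],[0,0,0]],
    [[0,0.2,0],[0,0,0]],
    [[0,0.19,0],[0,0,0]],
    [[0,0,0],[0,0,0]],
    [[0,0,0],[0,0,0]],
  ],
)

```text
time: 3.5
eef_pos: [0.4981, -0.2766, 0.1027]
tcp_rot: [-0.7, 0.099, -0.098, 0.7]
contact_force: [-0.2, 1.2, 0.2]
opening: 0.003
```

send_rows(
  plan=[
    [[-0.025,0,0],[0,0,0]],
    [[-0.025,0,0],[0,0,0]],
    [[-0.025,0,0],[0,0,0]],
    [[-0.02,0,0],[0,0,0]],
    [[0,0,0],[0,0,0]],
  ],
)

```text
time: 4.0
eef_pos: [0.4868, -0.2745, 0.1028]
tcp_rot: [0.7, -0.099, 0.099, -0.7]
contact_force: [0.2, 0.9, 0.4]
opening: 0.004
```

send_rows(
  plan=[
    [[-0.018,0,-0.007],[0,0.0083,0]],
    [[-0.018,0,-0.007],[0,0.0083,0]],
    [[0,0,0],[0,0,0]],
  ],
)

```text
time: 4.3
eef_pos: [0.4832, -0.2751, 0.1029]
tcp_rot: [0.694, -0.135, 0.136, -0.694]
contact_force: [3.0, 0.8, -2.1]
opening: -0.003
```

send_rows(
  plan=[
    [[-0.018,0,-0.007],[0,0.0083,0]],
    [[-0.018,0,-0.007],[0,0.0083,0]],
    [[0,0,0],[0,0,0]],
  ],
)

```text
time: 4.6
eef_pos: [0.4781, -0.2748, 0.1028]
tcp_rot: [0.686, -0.171, 0.171, -0.686]
contact_force: [2.4, -1.2, -1.2]
opening: 0.0
```

send_rows(
  plan=[
    [[-0.018,0,-0.007],[0,0.0083,0]],
    [[-0.018,0,-0.007],[0,0.0083,0]],
    [[0,0,0],[0,0,0]],
  ],
)

```text
time: 4.9
eef_pos: [0.4731, -0.274, 0.1027]
tcp_rot: [0.676, -0.206, 0.206, -0.676]
contact_force: [-0.3, -0.4, -0.0]
opening: 0.002
```

The force rose and then dropped to zero, so it may have clicked. I'll look before going on.

Run:
```python
from h import *
w=read_camera('wrist')['img'];s=read_camera('side')['img'];t=read_camera('top')['img']
cv2.imwrite('pics/c1.png',np.hstack([cv2.resize(w[100:300,150:370],(400,400)),cv2.convertScaleAbs(cv2.resize(s[235:335,255:355],(400,400),interpolation=2),alpha=1.3)]))
```

```text
(no output)
```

View pics/c1.png

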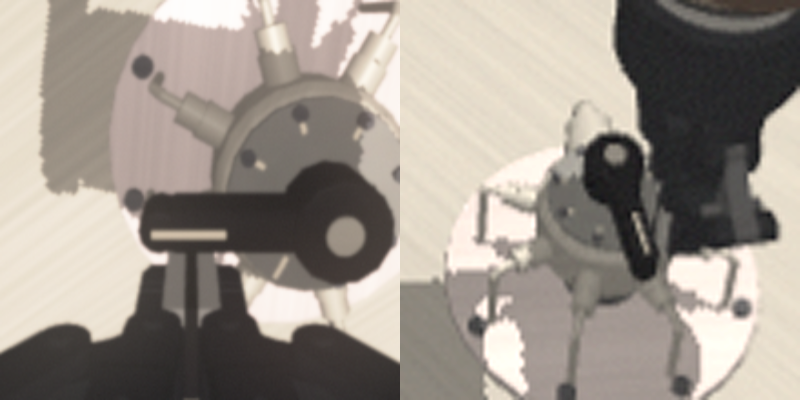

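It hasn't clicked: the lever is still against the finger, about 18° on. I'll continue past half way.

send_rows(
  plan=[
    [[-0.018,0,-0.005],[0,0.0083,0]],
    [[0,0,0],[0,0,0]],
  ],
)

```text
time: 5.25
eef_pos: [0.4708, -0.2732, 0.1025]
tcp_rot: [0.671, -0.224, 0.224, -0.671]
contact_force: [0.7, -0.9, 0.7]
opening: -0.001
```

send_rows(
  plan=[
    [[-0.018,0,-0.005],[0,0.0083,0]],
    [[0,0,0],[0,0,0]],
    [[0,0,0],[0,0,0]],
  ],
)

```text
time: 5.55
eef_pos: [0.4688, -0.2721, 0.1023]
tcp_rot: [-0.665, 0.241, -0.241, 0.665]
contact_force: [-0.3, 0.3, 0.5]
opening: -0.003
```

Run:
```python
from h import *
w=read_camera('wrist')['img'];s=read_camera('side')['img'];t=read_camera('top')['img']
cv2.imwrite('pics/c2.png',np.hstack([cv2.resize(w[100:300,150:370],(400,400)),cv2.convertScaleAbs(cv2.resize(s[235:335,255:355],(400,400),interpolation=2),alpha=1.3)]))
```

```text
(no output)
```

View pics/c2.png

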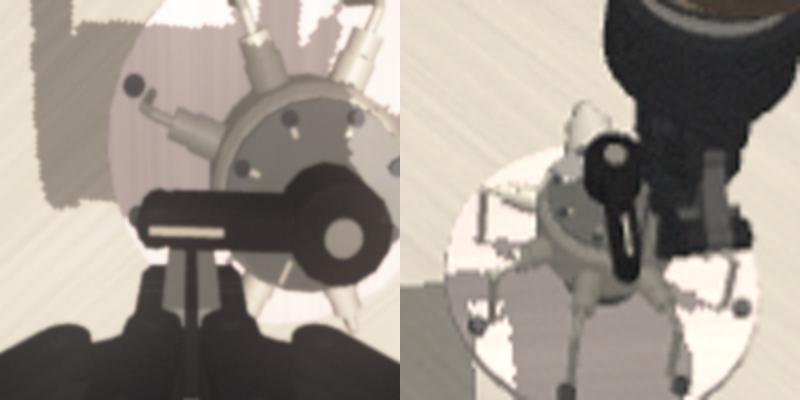

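The lever is at about 22°, right at the half-way point. I'll go a little further and check automatically whether the lever left the finger.

send_rows(
  plan=[
    [[-0.018,0,-0.004],[0,0.0083,0]],
    [[0,0,0],[0,0,0]],
    [[0,0,0],[0,0,0]],
  ],
)

```text
time: 6.0
eef_pos: [0.4671, -0.2714, 0.1025]
tcp_rot: [-0.658, 0.259, -0.259, 0.658]
contact_force: [-0.2, 0.6, -0.1]
opening: 0.004
```

```bash
cat > chk.py <<'E'
from h import *
import sys
w=read_camera('wrist')['img'];s=read_camera('side')['img']
print('dark frac in lever-at-finger strip',(w[198:220,232:300].max(2)<70).mean().round(2), get_state()['eef_pos'])
cv2.imwrite(sys.argv[1],np.hstack([cv2.resize(w[100:300,150:370],(400,400)),cv2.convertScaleAbs(cv2.resize(s[235:335,255:355],(400,400),interpolation=2),alpha=1.3)]))
E
python3 chk.py pics/c3.png
```

```text
dark frac in lever-at-finger strip 0.28 [ 0.46709056 -0.27140531  0.10254864]
```

View pics/c3.png

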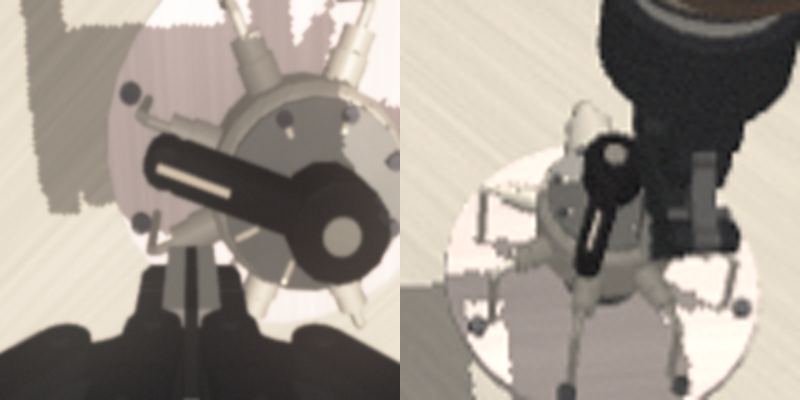

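It's now at outlet 4: the lever jumped ahead of the finger to the tick and stayed. I'll repeat the same arc, 12 × 3° first (the snap is expected at about 42–45°).

send_rows(
  plan=[
    [[-0.0175,0,-0.007],[0,0.0083,0]],
    [[-0.0175,0,-0.007],[0,0.0083,0]],
    [[-0.0175,0,-0.007],[0,0.0083,0]],
    [[-0.0175,0,-0.007],[0,0.0083,0]],
    [[-0.0175,0,-0.007],[0,0.0083,0]],
    [[-0.0175,0,-0.007],[0,0.0083,0]],
    [[-0.0175,0,-0.007],[0,0.0083,0]],
    [[0,0,0],[0,0,0]],
  ],
)

```text
time: 6.9
eef_pos: [0.4537, -0.2639, 0.1026]
tcp_rot: [0.6, -0.373, 0.375, -0.6]
contact_force: [1.1, -1.8, -0.9]
opening: 0.001
```

send_rows(
  plan=[
    [[-0.0175,0,-0.007],[0,0.0083,0]],
    [[-0.0175,0,-0.007],[0,0.0083,0]],
    [[-0.0175,0,-0.007],[0,0.0083,0]],
    [[0,0,0],[0,0,0]],
  ],
)

```text
time: 7.3
eef_pos: [0.4489, -0.2591, 0.1027]
tcp_rot: [0.569, -0.419, 0.42, -0.569]
contact_force: [0.5, -1.6, -1.3]
opening: 0.003
```

send_rows(
  plan=[
    [[-0.0175,0,-0.007],[0,0.0083,0]],
    [[-0.0175,0,-0.007],[0,0.0083,0]],
    [[0,0,0],[0,0,0]],
  ],
)

```text
time: 7.6
eef_pos: [0.4459, -0.2551, 0.1027]
tcp_rot: [-0.547, 0.449, -0.448, 0.547]
contact_force: [-0.7, -1.2, 0.4]
opening: 0.0
```

```bash
python3 chk.py pics/c4.png
python3 - <<'E'
from h import *
s=get_state();M=R.from_quat(s['tcp_rot']).as_matrix();print(np.degrees(np.arctan2(M[1,0],M[0,0])),M.T@(s['eef_pos']-[.4825,-.2312,0]),s['qpos'])
E
```

```text
dark frac in lever-at-finger strip 0.84 [ 0.44595171 -0.25513947  0.10263954]
-78.70537516473128 [ 0.01630467 -0.10263611 -0.04054303] [-7.17328543e-01  1.01825047e-01  2.07507380e+00 -3.64300530e-05
  9.64877164e-01 -9.14436193e-01]
```

The finger is at yaw -78.7° and still in contact, with the snap due at about -85 to -88°. I'll use smaller steps from here.

send_rows(
  plan=[
    [[-0.0175,0,-0.007],[0,0.0083,0]],
    [[-0.0175,0,-0.007],[0,0.0083,0]],
    [[0,0,0],[0,0,0]],
  ],
)

```text
time: 8.0
eef_pos: [0.4433, -0.2508, 0.1024]
tcp_rot: [-0.522, 0.477, -0.476, 0.523]
contact_force: [-0.5, 0.7, -0.2]
opening: -0.004
```

```bash
python3 chk.py pics/c5.png
```

```text
dark frac in lever-at-finger strip 0.82 [ 0.44347537 -0.2509824   0.10244746]
```

send_rows(
  plan=[
    [[-0.0117,0,-0.005],[0,0.0055,0]],
    [[0,0,0],[0,0,0]],
    [[0,0,0],[0,0,0]],
  ],
)

```text
time: 8.4
eef_pos: [0.4428, -0.2498, 0.1025]
tcp_rot: [-0.514, 0.486, -0.485, 0.514]
contact_force: [-0.3, -0.4, 0.7]
opening: 0.003
```

```bash
python3 chk.py pics/c6.png
```

```text
dark frac in lever-at-finger strip 0.58 [ 0.44281505 -0.24988161  0.10249347]
```

send_rows(
  plan=[
    [[0,0,0],[0,0,0]],
    [[0,0,0],[0,0,0]],
    [[0,0,0],[0,0,0]],
  ],
)

```text
time: 8.8
eef_pos: [0.4428, -0.2499, 0.1025]
tcp_rot: [-0.514, 0.486, -0.486, 0.514]
contact_force: [0.7, -0.6, -0.4]
opening: -0.006
```

```bash
python3 chk.py pics/c7.png
```

```text
dark frac in lever-at-finger strip 0.23 [ 0.44280453 -0.24989236  0.10254106]
```

View pics/c7.png

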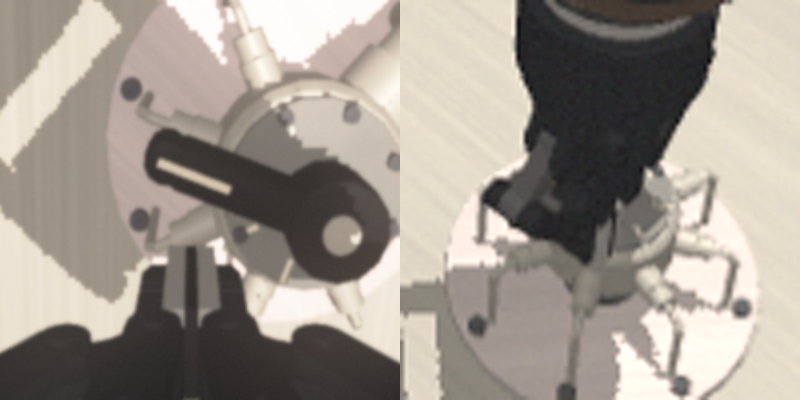

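It snapped to outlet 5: only outlet 6 lies between it and the big inlet. I'll back off and rise.

send_rows(
  plan=[
    [[0.08,0,0],[0,0,0]],
    [[0,-0.1,0],[0,0,0]],
    [[0,-0.2,0],[0,0,0]],
    [[0,-0.2,0],[0,0,0]],
    [[0,-0.2,0],[0,0,0]],
    [[0,-0.2,0],[0,0,0]],
    [[0,0,0],[0,0,0]],
  ],
)

```text
time: 9.6
eef_pos: [0.4453, -0.2613, 0.2158]
tcp_rot: [-0.514, 0.483, -0.489, 0.514]
contact_force: [0.4, -0.5, 0.4]
opening: -0.001
```

Run:
```python
from h import *
s=get_state();M=R.from_quat(s['tcp_rot']).as_matrix();print(M.round(3),s['eef_pos'])
print('to key, tool units',(M.T@(np.array([.5453,.2014,s['eef_pos'][2]])-s['eef_pos'])/.12).round(3))
```

```text
[[ 0.056  0.007  0.998]
 [-0.998 -0.006  0.056]
 [ 0.007 -1.     0.007]] [ 0.44527762 -0.26134326  0.21579488]
to key, tool units [-3.804 -0.018  1.047]
```

send_rows(
  plan=[
    [[-0.317,0,0.087],[0,0,0]],
    [[-0.317,0,0.087],[0,0,0]],
    [[-0.317,0,0.087],[0,0,0]],
    [[-0.317,0,0.087],[0,0,0]],
    [[-0.317,0,0.087],[0,0,0]],
    [[-0.317,0,0.087],[0,0,0]],
    [[-0.317,0,0.087],[0,0,0]],
    [[-0.317,0,0.087],[0,0,0]],
    [[-0.317,0,0.087],[0,0,0]],
    [[-0.317,0,0.087],[0,0,0]],
    [[-0.317,0,0.087],[0,0,0]],
    [[-0.317,0,0.087],[0,0,0]],
  ],
)

```text
time: 10.8
eef_pos: [0.5427, 0.2048, 0.2097]
tcp_rot: [0.514, -0.486, 0.486, -0.513]
contact_force: [0.0, -0.6, -0.1]
opening: -0.001
```

send_rows(
  plan=[
    [[0,0.15,0],[0,0,0]],
    [[0,0.1,0],[0,0,0]],
    [[0,0,0],[0,0,0]],
  ],
)

```text
time: 11.1
eef_pos: [0.5409, 0.2026, 0.1771]
tcp_rot: [0.516, -0.487, 0.485, -0.512]
contact_force: [-0.8, -0.0, -0.3]
opening: -0.001
```

Run:
```python
from h import *
s=get_state();M=R.from_quat(s['tcp_rot']).as_matrix();print(s['eef_pos'])
print('to key, tool m',(M.T@(np.array([.5453,.2014,.118])-s['eef_pos'])).round(4))
w=read_camera('wrist')['img'];t=read_camera('top')['img']
cv2.imwrite('pics/k1.png',np.hstack([cv2.resize(w[:,60:444],(500,500)),cv2.resize(np.vstack([cv2.resize(t[189:269,313:393],(250,250),interpolation=2),cv2.resize(t[160:240,105:185],(250,250),interpolation=2)]),(250,500))]))
```

```text
[0.5409022  0.20264874 0.17714116]
to key, tool m [0.0014 0.0591 0.0047]
```

View pics/k1.png

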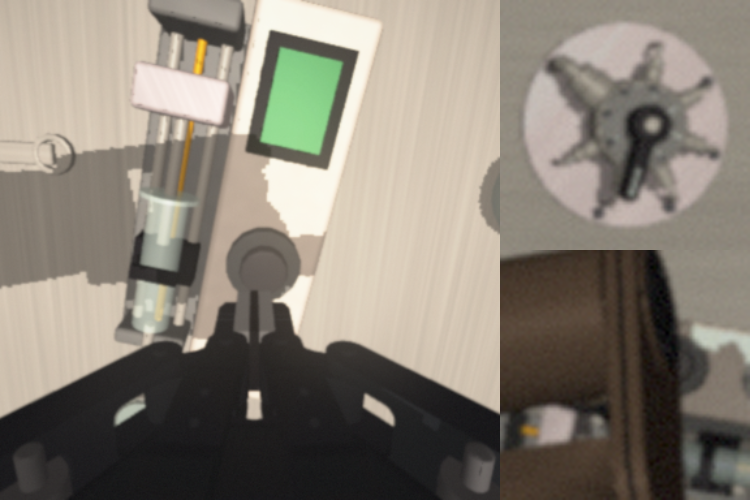

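The top view shows the lever's direction matches outlet 5 (image offset ratio 0.31, expected 0.28). The wrist view shows the start key at (263,267), about 5 mm off to +z, which agrees with the computed offset. I'll correct and descend.

send_rows(
  plan=[
    [[0.012,0.1,0.039],[0,0,0]],
    [[0,0.15,0],[0,0,0]],
    [[0,0.08,0],[0,0,0]],
    [[0,0,0],[0,0,0]],
    [[0,0,0],[0,0,0]],
  ],
)

```text
time: 11.7
eef_pos: [0.5479, 0.2019, 0.141]
tcp_rot: [-0.514, 0.486, -0.486, 0.514]
contact_force: [-0.3, 0.3, 0.7]
opening: 0.001
```

send_rows(
  plan=[
    [[0,0.02,0],[0,0,0]],
    [[0,0.02,0],[0,0,0]],
    [[0,0,0],[0,0,0]],
    [[0,0,0],[0,0,0]],
  ],
)

```text
time: 12.1
eef_pos: [0.5477, 0.2022, 0.1363]
tcp_rot: [-0.514, 0.486, -0.486, 0.514]
contact_force: [-0.3, -0.3, 0.1]
opening: 0.001
```

send_rows(
  plan=[
    [[0,0,-0.02],[0,0,0]],
    [[0,0.025,0],[0,0,0]],
    [[0,0.02,0],[0,0,0]],
    [[0,0,0],[0,0,0]],
    [[0,0,0],[0,0,0]],
  ],
)

```text
time: 12.6
eef_pos: [0.5453, 0.2021, 0.1311]
tcp_rot: [0.514, -0.486, 0.486, -0.514]
contact_force: [-2.2, 0.0, 3.8]
opening: 0.003
```

send_rows(
  plan=[
    [[0,0.02,0],[0,0,0]],
    [[0,0,0],[0,0,0]],
  ],
)

```text
time: 12.8
eef_pos: [0.5454, 0.2021, 0.13]
tcp_rot: [0.514, -0.486, 0.486, -0.514]
contact_force: [-5.7, -0.4, 11.0]
opening: -0.001
```

send_rows(
  plan=[
    [[0,0.015,0],[0,0,0]],
    [[0,0,0],[0,0,0]],
  ],
)

```text
time: 13.0
eef_pos: [0.5455, 0.2021, 0.1298]
tcp_rot: [0.514, -0.486, 0.486, -0.514]
contact_force: [-8.7, -1.5, 17.0]
opening: -0.0
```

The tip stalls at TCP z ≈ 0.130 with 17 N. I'll check in a picture whether the key is really down.

Run:
```python
from h import *
w=read_camera('wrist')['img'];s=read_camera('side')['img']
cv2.imwrite('pics/k2.png',np.hstack([cv2.resize(w[150:270,190:310],(400,400),interpolation=2),cv2.resize(s[130:200,160:230],(400,400),interpolation=2)]))
```

```text
(no output)
```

View pics/k2.png

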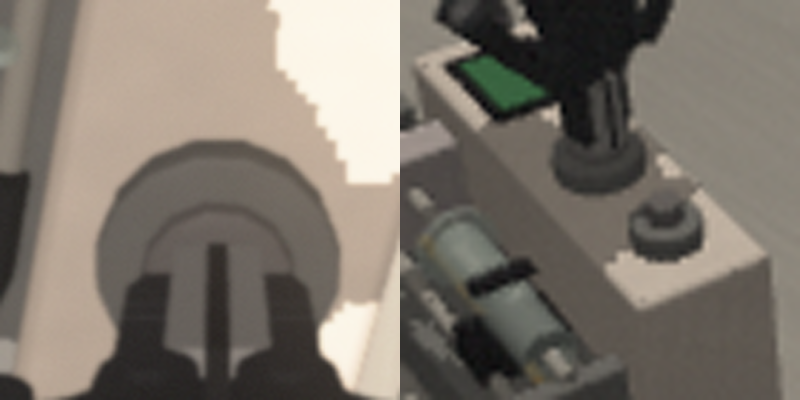

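The side view shows the key pushed level with its ring under the finger, while the stop key stands proud. The pad sits slightly to the rear of centre. I'll lift slowly and watch the spring force to confirm the travel.

send_rows(
  plan=[
    [[0,-0.04,0],[0,0,0]],
    [[0,0,0],[0,0,0]],
  ],
)

```text
time: 13.3
eef_pos: [0.5457, 0.2021, 0.1322]
tcp_rot: [-0.513, 0.486, -0.486, 0.514]
contact_force: [-0.1, 0.4, 3.4]
opening: -0.0
```

send_rows(
  plan=[
    [[0,-0.02,0],[0,0,0]],
    [[0,0,0],[0,0,0]],
  ],
)

```text
time: 13.5
eef_pos: [0.5456, 0.2021, 0.1337]
tcp_rot: [-0.513, 0.486, -0.486, 0.514]
contact_force: [1.1, 1.5, 3.0]
opening: 0.001
```

send_rows(
  plan=[
    [[0,-0.02,0],[0,0,0]],
    [[0,0,0],[0,0,0]],
  ],
)

```text
time: 13.7
eef_pos: [0.5454, 0.2019, 0.1359]
tcp_rot: [-0.514, 0.486, -0.486, 0.514]
contact_force: [1.4, 1.5, 2.1]
opening: 0.0
```

send_rows(
  plan=[
    [[0,-0.03,0],[0,0,0]],
    [[0,0,0],[0,0,0]],
  ],
)

```text
time: 13.9
eef_pos: [0.545, 0.2018, 0.1395]
tcp_rot: [0.514, -0.486, 0.486, -0.513]
contact_force: [0.5, 1.1, 0.2]
opening: 0.002
```

The force fell off along the spring (3.4 → 3.0 → 2.1 → 0 N) over about 6 mm. So the key bottomed at 0.130 and followed the finger back up. I'll retreat and do a final check.

send_rows(
  plan=[
    [[0,-0.1,0],[0,0,0]],
    [[0,-0.3,0],[0,0,0]],
    [[0,-0.3,0],[0,0,0]],
    [[0.3,-0.2,0],[0,0,0]],
    [[0.3,0,0],[0,0,0]],
    [[0.3,0,0],[0,0,0]],
    [[0.2,0,0],[0,0,0]],
    [[0,0,0],[0,0,0]],
    [[0,0,0],[0,0,0]],
  ],
)

```text
time: 14.8
eef_pos: [0.5526, 0.07, 0.2482]
tcp_rot: [-0.513, 0.486, -0.486, 0.514]
contact_force: [-0.4, -0.2, 0.2]
opening: -0.001
```

Run:
```python
from h import *
t=read_camera('top')['img'];s=read_camera('side')['img']
z=lambda i,a,b,c,d:cv2.resize(i[a:b,c:d],(390,290),interpolation=2)
cv2.imwrite('pics/f.png',np.vstack([np.hstack([z(t,0,384,0,512),z(s,0,384,0,512)]),np.hstack([z(t,189,269,300,407),z(s,125,205,150,257)])]))
```

```text
(no output)
```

View pics/f.png

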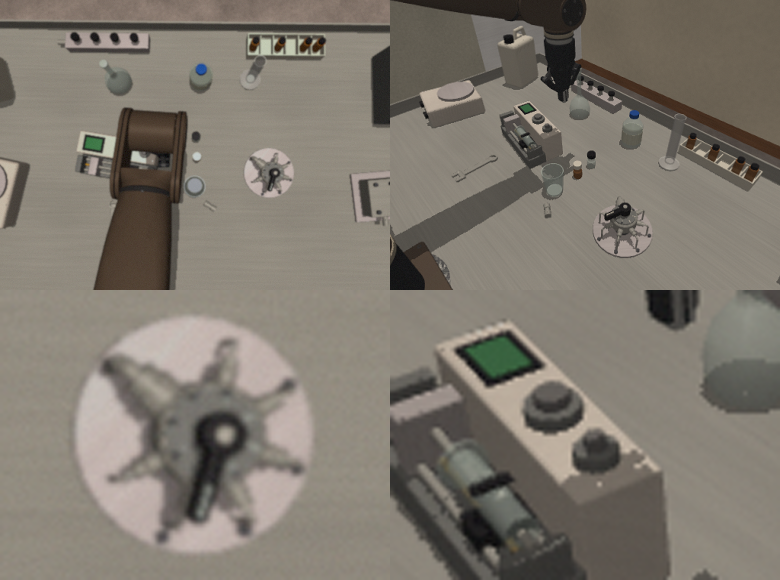

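The lever is at outlet 5 and both keys are up. The loose items are where they were, and the arm is clear.

```bash
python3 -c "
from plant import *
print(sign_off())"
```

```text
the job is handed in; nothing more can be done
None
```

The valve now points at outlet 5, and I pressed the pump's start key afterwards. The job is handed in, at about 15 s of the 64 s allowed.

- **Valve:** the lever started at outlet 3. I pushed it two clicks clockwise with the shut fingertips, to outlet 4 and then outlet 5. Pictures after each click, and one at the end, show it snapped ahead of the finger and stayed, with only outlet 6 between it and the inlet.
- **Start key:** I pressed it once. It hit a hard stop at 17 N, well above the 5 N needed. On release the spring force faded over about 6 mm, and the last picture shows the key up.
- **Other items:** the stop key was never touched. The last picture shows the glassware and tools where they were, with the arm clear.

**What didn't quite match:**
- **Key height:** the key's stop came about 4 mm higher in tool height than the nominal geometry gave.
- **Finger position on the key:** the pad sat about 3 mm over the rear of the ring. Full travel is therefore judged from the force curve and the key looking flush, not measured directly.
- **Valve position:** the wrist and top cameras disagreed by about 3 mm on where the valve is, which made no difference to the pushes.

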